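# Clamp a jar in the lidding stand

### The arm

A 7-joint arm with a two-finger parallel gripper is mounted at the origin on the work surface. World frame = base frame: x ahead of the robot, y to its left, z up, the work surface at z = 0. Lengths are in m, angles in rad, forces in N, time in s.
With the tool pointing down it reaches from about 0.425 to 0.925 m from the base axis. Payload 6.8 kg.
Tool frame: the origin (TCP) lies between the finger pads; the fingertips stand r.tcp_to_tips ahead of it and the grasp point (between the pads) lies 3 mm ahead of it (r.tcp_to_tips is the distance from the TCP to the fingertips, in m); z points along the fingers, y is the line along which they close (so a half turn about z gives the same grasp; the last joint's range is limited). The gripper opens to 85 mm and grips with 20 to 120 N. Pads are 22 mm wide; open, the fingers measure 114 mm over their backs; the gripper's body (76 mm by 85 mm) begins 54 mm behind the grasp point. The pads swing forward as they close: fully open they stand 13 mm farther back than shut.
Start: joints at [1.004, 0.477, 0.022, 1.555, -0.011, 1.109, -0.083], TCP at [0.299, -0.605, 0.218] pointing down, gripper open.
Joint ranges: [-2.96, 2.96], [-0.34, 2.1], [-1.41, 1.46], [0.24, 2.44], [-1.37, 4.51], [0.17, 1.92], [-2.96, 2.96]. Speed limits (rad/s): [2.39, 2.39, 3.14, 3.14, 3.14, 3.14, 3.14].

### API

Orientations are given as a rotation vector (axis times angle).
In Python, from bench import r gives the robot as it stands. The module is installed in compiled form; this text tells all that it offers.
- The arm moves only by the tool step_arm, never from a script. Its argument "moves" is a list of rows, each an object of numbers: "rx", "ry", "rz": the turn, a rotation vector about the tool's x, y, z in degrees; "dx", "dy", "dz": the shift along the tool's x, y, z in mm; "gripper": the opening, from -1 (shut) to 1 (fully open). In form: [{"rx": .., "ry": .., "rz": .., "dx": .., "dy": .., "dz": .., "gripper": ..}, ...]. A call has 1 to 20 rows; each row shifts and turns the commanded pose from where the row before left it, along the tool's axes as they then stand; what a row does not reach is not made up. A row lasts 1/8 s, in which the tool goes at most 62.5 mm and 10.7 degrees, less where a joint would pass 70% of its speed; a pose out of reach is approached as far as the arm can. A call is refused whole if a number of a shift passes 62.5 or a number of a turn 10.7, either way. A call with a gripper value outside its range is refused whole. The fingers move at their own pace and stop on an object; "grip_force" is the grip in N (left out, the last holds). Time passes only in rows, so rows that do not move let the fingers close. It gives the time, the measured TCP pose, the force, the opening and the grip force at its end, in the units of the state.
- r.get_obs(): the state, without advancing time (a new reading comes with each control period).
- r.grab_frame(name): name is "scene" or "top" or "wrist"; returns the picture (480x640x3 uint8, blue, green, red); there is no depth.
- r.camera_info(name): a dict with "mtx" (3x3 intrinsics, pixels), "rvec" (rotation vector, rad) and "tvec" (3), from world to camera coordinates, as OpenCV has them. Camera axes: x right, y down, z forward; pixel columns grow to the right and rows downward; lengths in m; the calibration is good to about 2 mm. The wrist camera is an equidistant fisheye: a pixel r from the principal point sees the ray r / f radians off the axis. A picture is of the moment at which its call begins: read the wrist's pose just before it. camera_info takes no time and is no camera call; for the wrist camera it gives the pose at the moment of the call.
- r.hand_in(): hands the job in; it is judged then, once.
The state is a dict: "clock": time; "joints": joint angles; "qvel": joint speeds; "tau": joint torques, N m; "tcp_pos": TCP position; "orientation": TCP orientation; "contact_force": force on the tool from outside, world axes, zero at the start; "moment": the same for the moment, N m; "grip_width": finger opening in m; "gripper_force": force on a finger pad.
Only numpy, scipy, OpenCV 4.12 (cv2) and the standard library are available. Lean on these libraries where they do the work, as an engineer would, in place of code of your own. Each camera call takes 0.05 s, during which the arm holds its last target. There are 200 camera calls.

### The job

Stand the small steel-lidded jar upright in the lidding stand, between its sprung jaw and the drawn-back cam shoe, and let go of it. Then push the cam lever by its black knob through its quarter turn to the end stop and lean on it there with about 15 N for a moment, never pressing or squeezing the lever harder than 25 N, so that the jar is clamped against the jaw; leave the lever there and leave the other things on the table where they are.

Things in the scene. Friction and masses are not known exactly. Their poses are not given: they have to be found in the camera images.
- jar: The jar to clamp: the smallest jar, a straight glass cylinder 60 mm across, 110 mm tall in all, with a plain steel lid (56 mm across, top 18 mm) and reddish contents; 0.2 to 0.45 kg. Stands loose at the left or right of the table. Origin: centre of its underside, z up its axis. The other jars are larger, with coloured lids.
- stand: Fixed steel stand; place and yaw vary. Origin: on the table under the axis of a clamped jar. Base plate 150 (x) by 180 (y) by 12 mm thick, centred 30 mm to -y of the origin. To +y a flat white sprung jaw, top 58 mm above the table; at x = +34 and -34 mm the inner faces of two low side rails, top 40 mm (a 60 mm jar has 4 mm play to each); to -y the shoe and cam lever.
- nest (a point): Where a clamped jar's underside centre is: on the base plate, 12 mm above the table. Axes as the stand's. With the lever open a jar stands freely between jaw and shoe from 3 to 10 mm to -y of here: set it down 6.5 mm to -y of this point, midway between the side rails. The shoe then pushes it 6 mm to +y against the jaw's spring.
- pivot (a point): Point on the lever's vertical axis, 72 mm to -y of the nest, 56 mm up; axes as the stand's. The lever drives a white shoe that pushes the jar. It is stiff (3 to 7 N at the knob) and stays where left. End stop: knob to the stand's -x of the pivot, but the lever sits up to 7 deg off on its shaft, either way, so find it by feel: it is solid, the force there climbs steeply.
- lever_knob (a point): Middle of the upright black knob at the lever's end: cylinder 18 mm across, 60 to 110 mm above the table (this point at 85), 115 mm from the pivot axis, on a level bar 22 mm wide at 52 to 60 mm that ends 10 mm beyond it. Starts about to the stand's -y of the pivot (7 deg before to 21 deg past that). To turn it clockwise seen from above, push on its trailing side (stand's +x side at first, -y side at the end).
- jaw: The stand's sprung jaw: upright white plastic plate 60 (x) by 10 (y) mm, 13 to 58 mm above the table. At rest its face stands 27 mm to +y of the nest. It is pressed back to +y by 3 mm when a jar is clamped with the lever at its end stop (spring 3 N/mm, 6 N preload, so 15 N then). Origin and axes as the stand's when at rest: its y shift in the stand's frame is its travel.
- big_jar: Bystander, leave alone: larger jar, 88 mm across, 130 mm tall, yellow lid; stands at the side where the small jar does not. Origin: underside.
- tall_jar: Bystander, leave alone: larger jar, 84 mm across, 160 mm tall, green lid, towards the back left. Origin: underside.
- bowl: Bystander, leave alone: steel bowl, 140 mm across, 55 mm high, back middle. Origin: underside.
- mug: Bystander, leave alone: white mug, 76 mm across, 90 mm high, back right. Origin: underside.
- spatula: Bystander, leave alone: spatula lying on the table at the right. Origin: underside.
- spoon: Bystander, leave alone: spoon lying on the table at the left. Origin: underside.

How it is judged:
On the way, in this order (a step that is already met when the one before it is completed fails the run):
1. the jar stands upright on the base plate between jaw and shoe, let go, with the lever still open (horizontal distance between jar and nest below 0.014 m and z of jar in the frame of nest below 0.004 m and angle between jar's own z axis and vertical below 0.08 rad and contact force between the fingers and jar below 0.1 N and x of lever_knob in the frame of pivot above -0.08 m), for 0.2 s.
2. the lever is at its end stop (sprung jaw pressed back by 2.4 of its full 3 mm) and leant on there with more than 9 N (y of jaw in the frame of stand above 0.0024 m and contact force between the fingers and lever above 9 N), for 0.4 s.
At the end, for the whole second after the job is handed in: The lever rests at its end stop (sprung jaw still pressed back by 2.4 of the full 3 mm), and the jar stands upright (within 0.06 rad) on the base plate, its axis within 7 mm of the nest point, bearing on the jaw with more than 5 N, at rest (y of jaw in the frame of stand above 0.0024 m and horizontal distance between jar and nest below 0.007 m and z of jar in the frame of nest below 0.004 m and angle between jar's own z axis and vertical below 0.06 rad and contact force between jaw and jar above 5 N and linear speed of jar below 0.02 m/s); the robot touches nothing.
It fails at once if the lever is pressed or gripped with more than 25 N (contact force between the fingers and lever above 25 N).
It fails at once if the jar is tipped over (more than 0.5 rad) (angle between jar's own z axis and vertical above 0.5 rad).
It fails at once if another jar, the bowl, the mug, the spatula or the spoon is shifted by more than 20 mm (distance of any of big_jar, tall_jar, bowl, mug, spatula, spoon from where it was at the start of the episode above 0.02 m).
It also fails if it takes over 72 s, if anything falls off the work surface, if the arm or the gripper's body presses on something with over 40 N, if the wrist force passes 120 N, or if a joint passes its speed limit or range.

## Working session

There is one attempt and no reset: what is moved stays moved. The work goes in short steps, Python scripts to look and compute and a tool call to move; the robot and the scene stay as the last step left them, time stands still between calls to the robot, and variables do not carry over. Pictures are saved under pics/ and viewed, at most 10 in all, crops included, and the job is handed in when it is done.

Besides the shell and the picture viewer there is one more tool, called after ">>>" as name(argument=value, ...) on one line, values as JSON. step_arm: Moves the arm, as the interface text tells. Its arguments: {"type":"object","properties":{"moves":{"type":"array","items":{"type":"object","properties":{"rx":{"type":"number"},"ry":{"type":"number"},"rz":{"type":"number"},"dx":{"type":"number"},"dy":{"type":"number"},"dz":{"type":"number"},"gripper":{"type":"number"}}}},"grip_force":{"type":"number"}},"required":["moves"]}

```bash
mkdir -p pics; python3 - <<'E'
from bench import r
import cv2
o=r.get_obs();print({k:o[k] for k in('clock','tcp_pos','orientation','contact_force','grip_width')},r.tcp_to_tips)
for n in('top','scene'):
    cv2.imwrite(f'pics/{n}0.png',r.grab_frame(n));i=r.camera_info(n);print(n,i)
E
```

```text
{'clock': 0.0, 'tcp_pos': array([ 0.29864581, -0.60466013,  0.21655041]), 'orientation': array([-3.05762099e+00, -7.14011911e-01,  8.12984217e-04]), 'contact_force': array([ 0.18286409,  0.07588143, -1.03325087]), 'grip_width': 0.08536623239879484} 0.022
top {'mtx': array([[594.22177603,   0.        , 320.32298494],
       [  0.        , 594.22177603, 236.14152702],
       [  0.        ,   0.        ,   1.        ]]), 'rvec': array([ 2.12708977, -2.17954616,  0.15309313]), 'tvec': array([0.01486814, 0.62809543, 1.33025901])}
scene {'mtx': array([[433.92539998,   0.        , 317.76706697],
       [  0.        , 433.92539998, 242.73604123],
       [  0.        ,   0.        ,   1.        ]]), 'rvec': array([ 2.41346752,  0.70848025, -0.24737406]), 'tvec': array([-0.5303246 , -0.1979536 ,  1.18547877])}
```

View pics/top0.png

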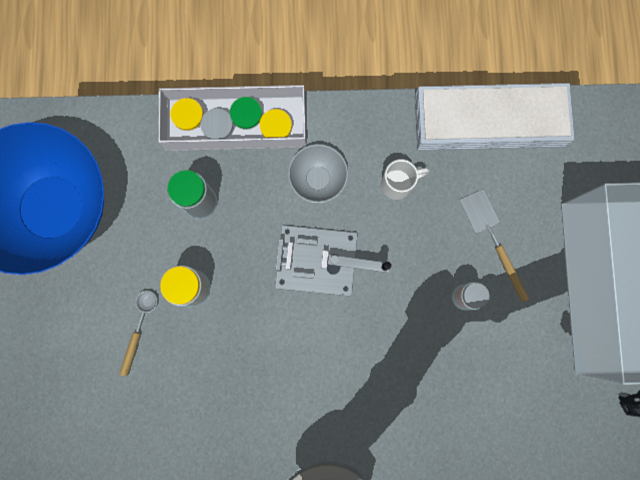

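View pics/scene0.png

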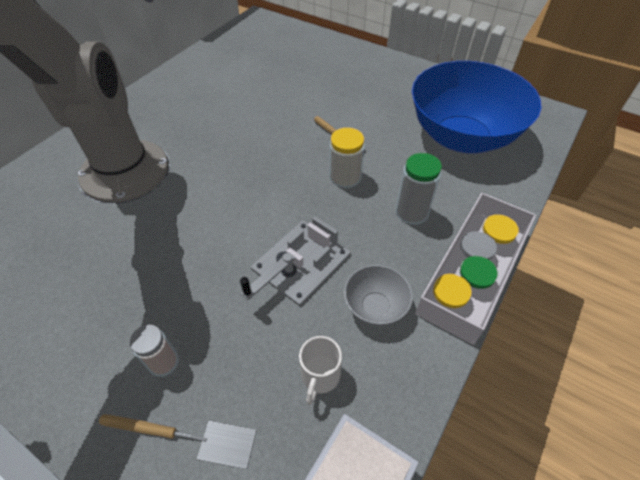

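The top view shows the jar lid near (475,294), the stand around (317,261), with the jaw on the left at (288,253) and the knob on the right at (386,266). The scene view shows the same layout. I'll zoom in on both areas to get exact pixels.

```bash
python3 - <<'E'
import cv2,numpy as np
t=cv2.imread('pics/top0.png')
a=cv2.resize(t[215:305,265:400],None,fx=5.9,fy=5.9,interpolation=cv2.INTER_CUBIC)
cv2.imwrite('pics/c1.png',a[:600,:800])
s=cv2.imread('pics/scene0.png')
b=cv2.resize(t[275:315,445:498],None,fx=7.5,fy=7.5,interpolation=cv2.INTER_CUBIC)
c=cv2.resize(s[315:385,120:190],None,fx=5.5,fy=5.5,interpolation=cv2.INTER_CUBIC)
o=np.zeros((390,790,3),np.uint8);o[:b.shape[0],:b.shape[1]]=b;o[:385,400:785]=c
cv2.imwrite('pics/c2.png',o)
E
```

```text
(no output)
```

View pics/c1.png

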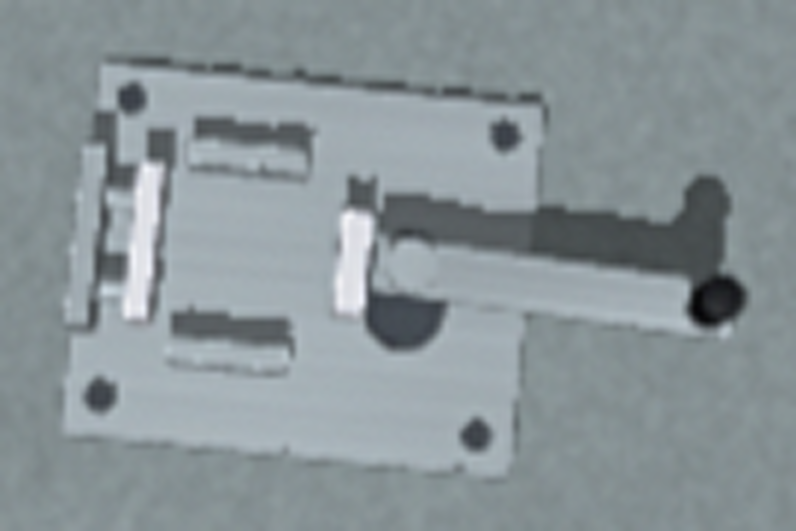

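View pics/c2.png

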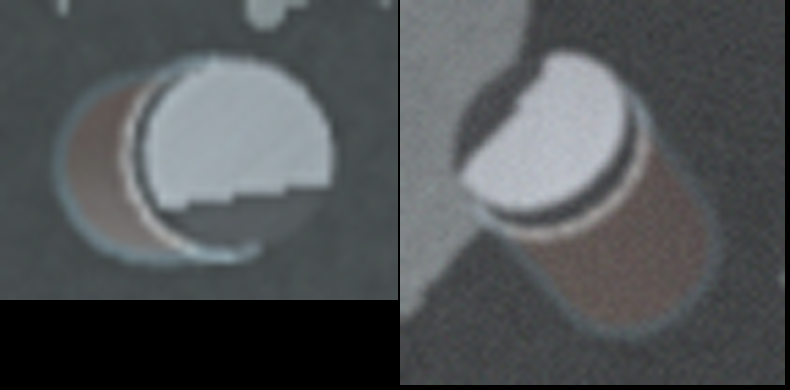

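The crops show the plate corners at (103,65), (545,97), (512,475) and (67,432), the knob top near (719,298), the lid centre near (239,151) and the jar's base centre near (156,167). Next I convert these to world positions.

```bash
cat > h.py <<'E'
from bench import r
import cv2,numpy as np
def cam(n):
    i=r.camera_info(n);R=cv2.Rodrigues(i['rvec'])[0];return i['mtx'],R,i['tvec'].ravel()
def w(n,p,z):
    K,R,t=cam(n);d=R.T@np.linalg.solve(K,[p[0],p[1],1]);c=-R.T@t;return (c+d*(z-c[2])/d[2])[:2]
def proj(n,P):
    K,R,t=cam(n);q=K@(R@np.array(P)+t);return q[:2]/q[2]
E
python3 - <<'E'
from h import *
f=5.9;c=lambda x,y:(265-.5+(x+.5)/f,215-.5+(y+.5)/f)
C=np.array([w('top',c(*p),.012) for p in((103,65),(545,97),(512,475),(67,432))]);print(C)
m=C.mean(0)
# stand: corners order (+x,+y),(+x,-y),(-x,-y),(-x,+y)
L=np.array([[75,60],[75,-120],[-75,-120],[-75,60]])/1e3
A=L-L.mean(0);B=C-m
U,S,Vt=np.linalg.svd(A.T@B);R=(U@Vt).T
yaw=np.arctan2(R[1,0],R[0,0]);o=m-R@L.mean(0)
print('yaw',np.degrees(yaw),'org',o,'res',(C-(L@R.T+o))*1e3)
piv=o+R@[0,-.072];kn=w('top',c(719,298),.11);k2=(R.T@(kn-piv));print('piv',piv,'knob',kn,'stand',k2,np.linalg.norm(k2))
print('pivot hub',R.T@(w('top',c(412,263),.062)-o))
for q,z in(((150,240),.058),((355,262),.058),((250,160),.04),((232,358),.04)):print(R.T@(w('top',c(*q),z)-o))
g=7.5;d=lambda x,y:(445-.5+(x+.5)/g,275-.5+(y+.5)/g)
print('lid',w('top',d(239,151),.11),'base',w('top',d(156,167),0))
e=lambda x,y:(120-.5+(x-400+.5)/5.5,315-.5+(y+.5)/5.5)
print('scene base bottom edge',w('scene',e(635,333),0), 'lid',w('scene',e(545,132),.11))
for P in(.0,.11):print([proj('scene',(.55,-.4,P))])
E
```

```text
[[ 0.65986824  0.08935007]
 [ 0.64262724 -0.08763764]
 [ 0.49203911 -0.06961127]
 [ 0.51328642  0.10592118]]
yaw -6.4000576249425 org [0.58029935 0.03931862] res [[-1.65189339 -1.23437181]
 [ 1.17169622  0.65612087]
 [-0.35126215  1.96200248]
 [ 0.83145933 -1.38375154]]
piv [ 0.57227352 -0.03223266] knob [ 0.5518168  -0.14268409] stand [-0.00801721 -0.11204339] 0.11232985548160887
pivot hub [-0.00018537 -0.07070534]
[0.00026206 0.03059116]
[-0.0013185 -0.0488711]
[ 0.03685682 -0.00447677]
[-0.04106768 -0.00449022]
lid [ 0.48270952 -0.33539246] base [ 0.48182832 -0.33838134]
scene base bottom edge [ 0.50155681 -0.3545521 ] lid [ 0.48554373 -0.33383468]
[array([163.46013792, 409.35261184])]
[array([143.91915413, 389.79365294])]
```

>>> step_arm(moves=[{"rz": -9.55,"gripper": 1},{"rz": -9.55},{"rz": -9.55},{"rz": -9.55},{"rz": -9.55},{"rz": -9.55},{"dx": 36,"dy": 19},{"dx": 36,"dy": 19},{"dx": 36,"dy": 19},{"dx": 36,"dy": 19},{"dx": 36,"dy": 19},{"dx": 36,"dy": 19},{"dx": 36,"dy": 19},{"dx": 36,"dy": 20},{"dx": 0},{"dx": 0}])

```text
invalid input at $.moves[0]: expected keys rx, ry, rz, dx, dy, dz, gripper
```

```bash
cat >> h.py <<'E'
def fish(i,p,z):
    K=i['mtx'];R=cv2.Rodrigues(np.array(i['rvec']))[0];t=np.array(i['tvec']).ravel()
    v=np.array([(p[0]-K[0,2])/K[0,0],(p[1]-K[1,2])/K[1,1]]);th=np.hypot(*v)
    d=np.r_[v/th*np.sin(th),np.cos(th)];d=R.T@d;c=-R.T@t;return (c+d*(z-c[2])/d[2])[:2]
def pose():
    o=r.get_obs();R=cv2.Rodrigues(np.array(o['orientation']))[0];return o['tcp_pos'],R,o
def snap(name):
    import json
    i=r.camera_info('wrist');f=r.grab_frame('wrist');cv2.imwrite(f'pics/{name}.png',f)
    json.dump({k:np.array(i[k]).tolist() for k in('mtx','rvec','tvec')},open(f'pics/{name}.json','w'))
def load(name):
    import json
    return {k:np.array(v) for k,v in json.load(open(f'pics/{name}.json')).items()}
E
python3 - <<'E'
from h import *
p,R,o=pose();print(p,R,o['joints']);snap('w1');print(load('w1'))
E
```

```text
[ 0.29868503 -0.6047279   0.21662699] [[ 8.96583908e-01  4.42873194e-01 -7.93791231e-04]
 [ 4.42873894e-01 -8.96582855e-01  1.37754755e-03]
 [-1.01620725e-04 -1.58663638e-03 -9.99998736e-01]] [ 1.00392502  0.47772612  0.02233376  1.55632876 -0.01151052  1.10925552
 -0.08309335]
{'mtx': array([[371.64829954,   0.        , 323.53524396],
       [  0.        , 371.64829954, 242.33717789],
       [  0.        ,   0.        ,   1.        ]]), 'rvec': array([-2.46295721,  1.52998125,  0.21386816]), 'tvec': array([-0.67514953, -0.03548619,  0.37641665])}
```

View pics/w1.png

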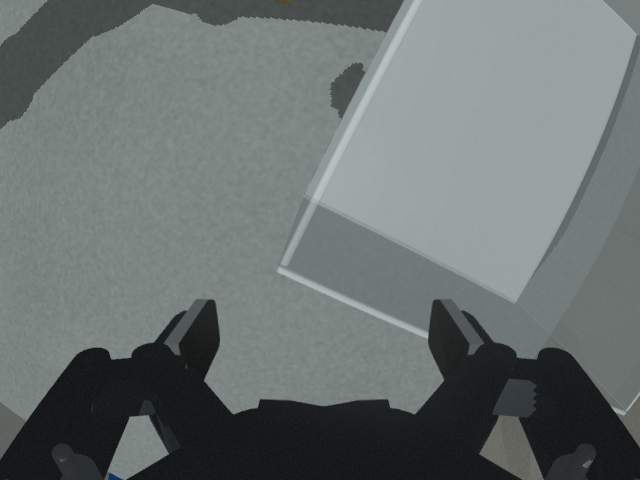

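All seven keys are required, so nothing moved. The wrist view is still from the start pose and shows a box edge on the world +x/-y side, with a corner at (280,268). I'll move along world +y first to clear it.

>>> step_arm(moves=[{"rx": 0,"ry": 0,"rz": 0,"dx": 20,"dy": -40,"dz": -5,"gripper": 1},{"rx": 0,"ry": 0,"rz": 0,"dx": 20,"dy": -40,"dz": -5,"gripper": 1},{"rx": 0,"ry": 0,"rz": 0,"dx": 20,"dy": -40,"dz": -5,"gripper": 1},{"rx": 0,"ry": 0,"rz": 0,"dx": 20,"dy": -40,"dz": -5,"gripper": 1},{"rx": 0,"ry": 0,"rz": -9.55,"dx": 20,"dy": -40,"dz": 0,"gripper": 1},{"rx": 0,"ry": 0,"rz": -9.55,"dx": 0,"dy": 0,"dz": 0,"gripper": 1},{"rx": 0,"ry": 0,"rz": -9.55,"dx": 0,"dy": 0,"dz": 0,"gripper": 1},{"rx": 0,"ry": 0,"rz": -9.55,"dx": 0,"dy": 0,"dz": 0,"gripper": 1},{"rx": 0,"ry": 0,"rz": -9.55,"dx": 0,"dy": 0,"dz": 0,"gripper": 1},{"rx": 0,"ry": 0,"rz": -9.55,"dx": 0,"dy": 0,"dz": 0,"gripper": 1},{"rx": 0,"ry": 0,"rz": 0,"dx": 0,"dy": 40,"dz": 0,"gripper": 1},{"rx": 0,"ry": 0,"rz": 0,"dx": 0,"dy": 40,"dz": 0,"gripper": 1},{"rx": 0,"ry": 0,"rz": 0,"dx": 0,"dy": 40,"dz": 0,"gripper": 1},{"rx": 0,"ry": 0,"rz": 0,"dx": 0,"dy": 0,"dz": 0,"gripper": 1}])

```text
clock: 1.9
tcp_pos: [0.4222, -0.3939, 0.2369]
orientation: [-2.338, -2.098, -0.002]
contact_force: [0.2, 0.1, 0.5]
grip_width: 0.0853
gripper_force: 0.0
```

```bash
python3 - <<'E'
from h import *
p,R,o=pose();print(p,R,o['joints'],o['contact_force'])
print('to jar (tool mm)',R.T@(np.array([.483,-.336,p[2]])-p)*1e3)
snap('w2')
E
```

```text
[ 0.42220346 -0.39391875  0.23693925] [[ 1.07914653e-01  9.94159662e-01  9.97266572e-04]
 [ 9.94159478e-01 -1.07915701e-01  1.06433127e-03]
 [ 1.16573593e-03  8.76585075e-04 -9.99998936e-01]] [ 0.79845164  0.30825816 -0.19237757  1.76209661  0.06427552  1.0772421
  0.47633708] [0.22231773 0.12182065 0.5098038 ]
to jar (tool mm) [64.14131533 54.19111994  0.12227509]
```

View pics/w2.png

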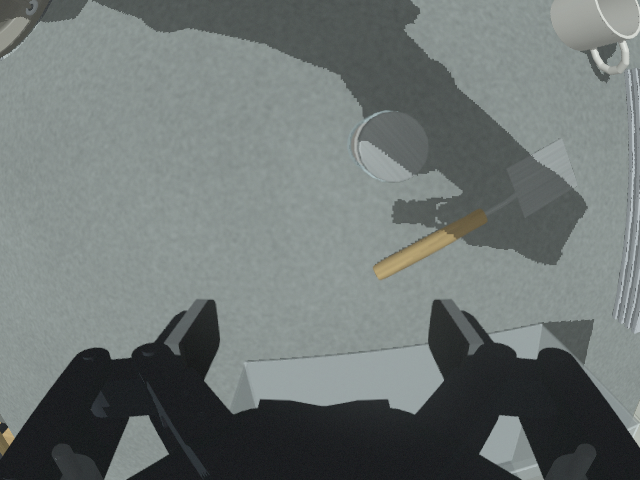

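The wrist view shows the jar lid as a circle, x 358–429 and y 110–182, with its centre near (393,146).

```bash
python3 - <<'E'
from h import *
i=load('w2')
c=fish(i,(393,146),.11);print('lid',c)
print([fish(i,q,.11) for q in((358,146),(429,146),(393,110),(393,182))])
p,R,o=pose();print(R.T@(np.array([*c,p[2]])-p)*1e3)
E
```

```text
lid [ 0.48174131 -0.33570827]
[array([ 0.45506713, -0.33346336]), array([ 0.51020872, -0.33764187]), array([ 0.48436234, -0.30817954]), array([ 0.47944862, -0.36335612])]
[6.51039251e+01 5.48888542e+01 1.92515882e-02]
```

>>> step_arm(grip_force=40, moves=[{"rx": 0,"ry": 0,"rz": 0,"dx": 32.5,"dy": 27.5,"dz": 0,"gripper": 1},{"rx": 0,"ry": 0,"rz": 0,"dx": 32.5,"dy": 27,"dz": 0,"gripper": 1},{"rx": 0,"ry": 0,"rz": 0,"dx": 0,"dy": 0,"dz": 0,"gripper": 1},{"rx": 0,"ry": 0,"rz": 0,"dx": 0,"dy": 0,"dz": 40,"gripper": 1},{"rx": 0,"ry": 0,"rz": 0,"dx": 0,"dy": 0,"dz": 40,"gripper": 1},{"rx": 0,"ry": 0,"rz": 0,"dx": 0,"dy": 0,"dz": 40,"gripper": 1},{"rx": 0,"ry": 0,"rz": 0,"dx": 0,"dy": 0,"dz": 39,"gripper": 1},{"rx": 0,"ry": 0,"rz": 0,"dx": 0,"dy": 0,"dz": 0,"gripper": 1},{"rx": 0,"ry": 0,"rz": 0,"dx": 0,"dy": 0,"dz": 0,"gripper": -1},{"rx": 0,"ry": 0,"rz": 0,"dx": 0,"dy": 0,"dz": 0,"gripper": -1},{"rx": 0,"ry": 0,"rz": 0,"dx": 0,"dy": 0,"dz": 0,"gripper": -1},{"rx": 0,"ry": 0,"rz": 0,"dx": 0,"dy": 0,"dz": 0,"gripper": -1},{"rx": 0,"ry": 0,"rz": 0,"dx": 0,"dy": 0,"dz": 0,"gripper": -1},{"rx": 0,"ry": 0,"rz": 0,"dx": 0,"dy": 0,"dz": 0,"gripper": -1}])

```text
clock: 3.7
tcp_pos: [0.4819, -0.3376, 0.081]
orientation: [2.34, 2.091, 0.001]
contact_force: [-1.4, -0.4, 5.8]
grip_width: 0.0539
gripper_force: 41.5
```

>>> step_arm(moves=[{"rx": 0,"ry": 0,"rz": 0,"dx": 0,"dy": 0,"dz": -10,"gripper": -1},{"rx": 0,"ry": 0,"rz": 0,"dx": 0,"dy": 0,"dz": -25,"gripper": -1},{"rx": 0,"ry": 0,"rz": 0,"dx": 0,"dy": 0,"dz": -40,"gripper": -1},{"rx": 0,"ry": 0,"rz": 0,"dx": 0,"dy": 0,"dz": -45,"gripper": -1},{"rx": 0,"ry": 0,"rz": 0,"dx": 0,"dy": 0,"dz": 0,"gripper": -1},{"rx": 0,"ry": 0,"rz": 0,"dx": 0,"dy": 0,"dz": 0,"gripper": -1},{"rx": 0,"ry": 0,"rz": 0,"dx": 0,"dy": 0,"dz": 0,"gripper": -1}])

```text
clock: 4.58
tcp_pos: [0.4796, -0.3359, 0.197]
orientation: [-2.34, -2.092, 0.001]
contact_force: [0.1, 0.1, -3.1]
grip_width: 0.0543
gripper_force: 43.3
```

```bash
python3 - <<'E'
from h import *
p,R,o=pose();print(p,R,o['contact_force'],o['grip_width'])
snap('w3');cv2.imwrite('pics/s3.png',r.grab_frame('scene'))
a=cv2.imread('pics/w3.png');b=cv2.imread('pics/s3.png')[180:420,60:300]
o=np.zeros((400,800,3),np.uint8);o[:360,:480]=cv2.resize(a,(480,360));o[:320,480:]=cv2.resize(b,(320,320));cv2.imwrite('pics/m3.png',o)
E
```

```text
[ 0.47959773 -0.33590606  0.19697472] [[ 0.11162979  0.99374637 -0.00263578]
 [ 0.9937491  -0.11162601  0.00153953]
 [ 0.00123569 -0.00279116 -0.99999534]] [ 0.1063124   0.11692153 -3.09327287] 0.054293169238402654
```

View pics/m3.png

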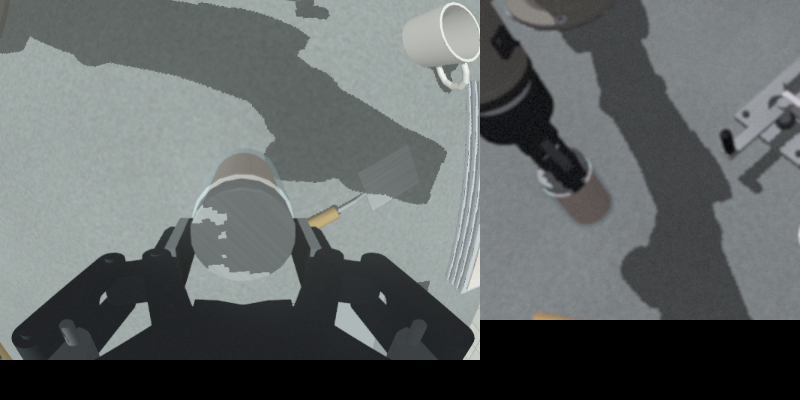

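The jar is held upright, with the lid centre near (324,305) at full scale. I'll move to just short of the stand and look again.

>>> step_arm(moves=[{"rx": 0,"ry": 0,"rz": 0,"dx": 0,"dy": 0,"dz": -25,"gripper": -1},{"rx": 0,"ry": 0,"rz": 0,"dx": 24,"dy": 6,"dz": -28,"gripper": -1},{"rx": 0,"ry": 0,"rz": 0,"dx": 40,"dy": 10,"dz": 0,"gripper": -1},{"rx": 0,"ry": 0,"rz": 0,"dx": 50,"dy": 12,"dz": 0,"gripper": -1},{"rx": 0,"ry": 0,"rz": 0,"dx": 50,"dy": 12,"dz": 0,"gripper": -1},{"rx": 0,"ry": 0,"rz": 0,"dx": 50,"dy": 10,"dz": 0,"gripper": -1},{"rx": 0,"ry": 0,"rz": 0,"dx": 40,"dy": 8,"dz": 0,"gripper": -1},{"rx": 0,"ry": 0,"rz": 0,"dx": 0,"dy": 0,"dz": 0,"gripper": -1},{"rx": 0,"ry": 0,"rz": 0,"dx": 0,"dy": 0,"dz": 0,"gripper": -1},{"rx": 0,"ry": 0,"rz": 0,"dx": 0,"dy": 0,"dz": 0,"gripper": -1}])

```text
clock: 5.92
tcp_pos: [0.5662, -0.0922, 0.2511]
orientation: [-2.344, -2.091, 0.002]
contact_force: [-1.4, 0.3, -2.5]
grip_width: 0.0541
gripper_force: 43.4
```

```bash
python3 - <<'E'
from h import *
i=load('w3')
p=np.array([.4796,-.3359,.19697]);R=cv2.Rodrigues(np.array([-2.34,-2.092,.001]))[0]
for q in((324,305),(253,305),(395,305),(324,372)):
    c=fish(i,q,.226);print(R.T@np.r_[c-p[:2],0]*1e3)
p,R,o=pose();print(p,R,o['contact_force'],o['grip_width'])
snap('w4')
a=cv2.imread('pics/w4.png')[0:380,120:540];cv2.imwrite('pics/w4c.png',cv2.resize(a,None,fx=1.57,fy=1.57,interpolation=cv2.INTER_CUBIC)[:600])
E
```

```text
[8.22868138 0.38362055 0.01044595]
[  7.87545508 -26.44367962   0.07720391]
[ 7.94313887 27.19280921 -0.05715214]
[-22.53980931   0.40266054  -0.03225669]
[ 0.56624361 -0.09215745  0.25108712] [[ 1.13979896e-01  9.93482678e-01 -8.67648673e-04]
 [ 9.93482862e-01 -1.13980377e-01 -5.26580273e-04]
 [-6.22043303e-04 -8.01974522e-04 -9.99999485e-01]] [-1.36975101  0.29010038 -2.52793482] 0.05411557365254032
```

View pics/w4c.png

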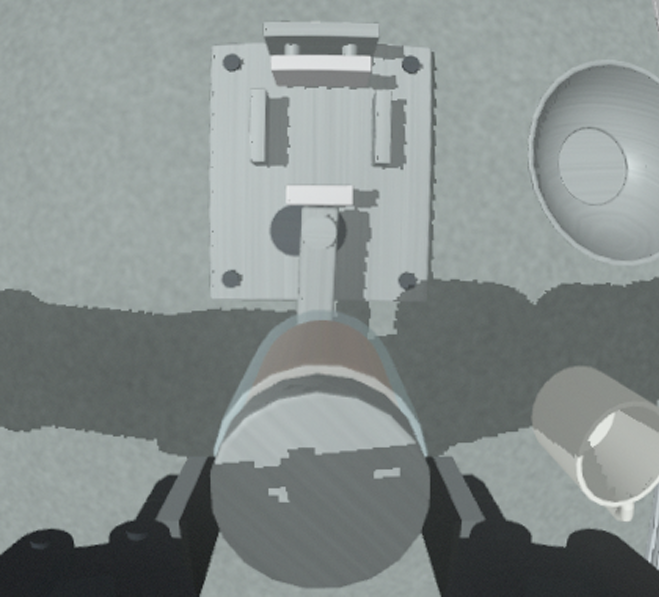

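The stand shows plate corners at (212,45), (432,45), (211,299) and (428,300), with holes at (232,63), (411,64), (232,279) and (407,280). The lid spans x 213–430 and y 393–588. I'll fit both.

```bash
cat >> h.py <<'E'
def fproj(i,P):
    K=i['mtx'];R=cv2.Rodrigues(np.array(i['rvec']))[0];q=R@np.array(P)+np.array(i['tvec']).ravel()
    th=np.arctan2(np.hypot(q[0],q[1]),q[2]);u=q[:2]/np.hypot(q[0],q[1])*th;return u*K[0,0]+K[:2,2]
E
python3 - <<'E'
from h import *
from scipy.optimize import least_squares
i=load('w4');p,R,o=pose()
c=lambda x,y:(120-.5+(x+.5)/1.57,-.5+(y+.5)/1.57)
Rc=cv2.Rodrigues(i['rvec'])[0];C=-Rc.T@i['tvec'];print('cam in tool',R.T@(C-p),'axis',R.T@Rc[2])
a=np.linspace(0,2*np.pi,200)
def f(v):
    Q=[fproj(i,p+R@np.array([v[0]+.028*np.cos(t),v[1]+.028*np.sin(t),v[2]])) for t in a];Q=np.array(Q)
    l,h=Q.min(0),Q.max(0);L=c(213,393);H=c(430,588);return np.r_[l-L,h-H]
s=least_squares(f,[.0,0,-.03],x_scale=.01,diff_step=1e-3);print('lid in tool mm',s.x*1e3,s.fun)
W=np.array([fish(i,c(*q),.012) for q in((212,45),(432,45),(428,300),(211,299))])
Hs=np.array([fish(i,c(*q),.012) for q in((232,63),(411,64),(407,280),(232,279))])
for name,W,L in(('corners',W,np.array([[-75,60],[75,60],[75,-120],[-75,-120]])/1e3),('holes',Hs,np.array([[-62,47],[62,47],[62,-107],[-62,-107]])/1e3)):
    A=L-L.mean(0);B=W-W.mean(0);U,S,Vt=np.linalg.svd(A.T@B);Q=(U@Vt).T;og=W.mean(0)-Q@L.mean(0)
    print(name,np.degrees(np.arctan2(Q[1,0],Q[0,0])),og,'\n',(W-og)@Q*1e3)
    g=lambda q,z:Q.T@(fish(i,c(*q),z)-og)*1e3
    print('rails in',g((266,125),.04),g((374,125),.04),'jaw top front ends',g((272,71),.058),g((371,71),.058),'shoe',g((286,187),.058),g((352,187),.058),'hub',g((320,229),.062))
E
```

```text
cam in tool [ 6.81691371e-02  1.07408472e-04 -1.54506348e-01] axis [-2.73493714e-01 -1.94598318e-04  9.61873770e-01]
lid in tool mm [ -0.71412231   0.51991838 -21.89703778] [-0.37830122  0.38761245  0.37911725 -0.46866745]
corners -6.904298183911745 [0.58214735 0.04000254] 
 [[ -74.00940117   58.33626588]
 [  74.59308414   59.47052536]
 [  74.2162807  -118.7701058 ]
 [ -74.79996367 -119.03668544]]
rails in [-33.95162554  -5.21682302] [32.62727809 -4.79449744] jaw top front ends [-29.086601    25.48856502] [29.16460425 25.90893639] shoe [-20.33113895 -45.79036573] [ 18.37425856 -45.55683907] hub [ -0.22690431 -70.76677557]
holes -6.9762858453614065 [0.58194709 0.03950161] 
 [[ -59.91568976   44.67416074]
 [  60.12272136   44.96266347]
 [  59.38873085 -104.70554359]
 [ -59.59576245 -104.93128062]]
rails in [-33.80710817  -4.73793584] [32.77121229 -4.23195943] jaw top front ends [-28.98066637  25.97354049] [29.26996474 26.46709958] shoe [-20.13565486 -45.29433345] [ 18.56941869 -45.01217669] hub [-5.51918827e-05 -7.02454642e+01]
```

>>> step_arm(moves=[{"rx": 0,"ry": 0,"rz": 0,"dx": 30,"dy": 0,"dz": 0,"gripper": -1},{"rx": 0,"ry": 0,"rz": 0,"dx": 40,"dy": 0,"dz": 0,"gripper": -1},{"rx": 0,"ry": 0,"rz": 0,"dx": 36,"dy": 0,"dz": 0,"gripper": -1},{"rx": 0,"ry": 0,"rz": 0,"dx": 20,"dy": 0,"dz": 0,"gripper": -1},{"rx": 0,"ry": 0,"rz": 0,"dx": 0,"dy": 0,"dz": 30,"gripper": -1},{"rx": 0,"ry": 0,"rz": 0,"dx": 0,"dy": 0,"dz": 30,"gripper": -1},{"rx": 0,"ry": 0,"rz": 0,"dx": 0,"dy": 0,"dz": 10,"gripper": -1},{"rx": 0,"ry": 0,"rz": 0,"dx": 0,"dy": 0,"dz": 0,"gripper": -1},{"rx": 0,"ry": 0,"rz": 0,"dx": 0,"dy": 0,"dz": 0,"gripper": -1}])

```text
clock: 7.1
tcp_pos: [0.5818, 0.0345, 0.1828]
orientation: [2.342, 2.092, 0.003]
contact_force: [0.9, 0.4, -3.7]
grip_width: 0.054
gripper_force: 43.3
```

```bash
python3 - <<'E'
from h import *
p,R,o=pose();print(p,o['contact_force'],o['grip_width'],'to target tool mm',R.T@(np.array([.5810,.03325,p[2]])-p)*1e3)
E
```

```text
[0.58175541 0.03447841 0.18281578] [ 0.90024239  0.39231583 -3.74184496] 0.05397080318009612 to target tool mm [-1.30544651 -0.61274378 -0.00179761]
```

>>> step_arm(moves=[{"rx": 0,"ry": 0,"rz": 0,"dx": -1.5,"dy": -0.7,"dz": 20,"gripper": -1},{"rx": 0,"ry": 0,"rz": 0,"dx": 0,"dy": 0,"dz": 25,"gripper": -1},{"rx": 0,"ry": 0,"rz": 0,"dx": 0,"dy": 0,"dz": 20,"gripper": -1},{"rx": 0,"ry": 0,"rz": 0,"dx": 0,"dy": 0,"dz": 10,"gripper": -1},{"rx": 0,"ry": 0,"rz": 0,"dx": 0,"dy": 0,"dz": 0,"gripper": -1},{"rx": 0,"ry": 0,"rz": 0,"dx": 0,"dy": 0,"dz": 0,"gripper": -1}])

```text
clock: 7.85
tcp_pos: [0.5808, 0.0334, 0.1076]
orientation: [2.341, 2.093, 0.002]
contact_force: [0.3, -0.9, -2.9]
grip_width: 0.0537
gripper_force: 43.4
```

>>> step_arm(moves=[{"rx": 0,"ry": 0,"rz": 0,"dx": 0,"dy": 0,"dz": 3,"gripper": -1},{"rx": 0,"ry": 0,"rz": 0,"dx": 0,"dy": 0,"dz": 3,"gripper": -1},{"rx": 0,"ry": 0,"rz": 0,"dx": 0,"dy": 0,"dz": 0,"gripper": -1}])

```text
clock: 8.22
tcp_pos: [0.5797, 0.0332, 0.1003]
orientation: [-2.342, -2.094, 0.001]
contact_force: [0.3, 0.7, -3.3]
grip_width: 0.054
gripper_force: 43.4
```

>>> step_arm(moves=[{"rx": 0,"ry": 0,"rz": 0,"dx": 0,"dy": 0,"dz": 2,"gripper": -1},{"rx": 0,"ry": 0,"rz": 0,"dx": 0,"dy": 0,"dz": 2,"gripper": -1},{"rx": 0,"ry": 0,"rz": 0,"dx": 0,"dy": 0,"dz": 0,"gripper": -1}])

```text
clock: 8.6
tcp_pos: [0.5798, 0.0332, 0.0963]
orientation: [-2.342, -2.094, 0.001]
contact_force: [0.9, -0.6, -2.8]
grip_width: 0.0543
gripper_force: 43.4
```

>>> step_arm(moves=[{"rx": 0,"ry": 0,"rz": 0,"dx": 0,"dy": 1,"dz": 1,"gripper": -1},{"rx": 0,"ry": 0,"rz": 0,"dx": 0,"dy": 0,"dz": 1.5,"gripper": -1},{"rx": 0,"ry": 0,"rz": 0,"dx": 0,"dy": 0,"dz": 0,"gripper": -1}])

```text
clock: 8.98
tcp_pos: [0.5808, 0.0331, 0.0939]
orientation: [-2.342, -2.094, 0.0]
contact_force: [0.9, -0.3, -3.5]
grip_width: 0.0541
gripper_force: 43.4
```

>>> step_arm(moves=[{"rx": 0,"ry": 0,"rz": 0,"dx": 0,"dy": 0,"dz": 1,"gripper": -1},{"rx": 0,"ry": 0,"rz": 0,"dx": 0,"dy": 0,"dz": 1,"gripper": -1},{"rx": 0,"ry": 0,"rz": 0,"dx": 0,"dy": 0,"dz": 0,"gripper": -1}])

```text
clock: 9.35
tcp_pos: [0.5813, 0.0333, 0.0929]
orientation: [2.342, 2.093, 0.001]
contact_force: [-2.5, 0.3, 4.1]
grip_width: 0.0536
gripper_force: 44.2
```

>>> step_arm(moves=[{"rx": 0,"ry": 0,"rz": 0,"dx": 0,"dy": 0,"dz": 0,"gripper": 1},{"rx": 0,"ry": 0,"rz": 0,"dx": 0,"dy": 0,"dz": 0,"gripper": 1},{"rx": 0,"ry": 0,"rz": 0,"dx": 0,"dy": 0,"dz": 0,"gripper": 1},{"rx": 0,"ry": 0,"rz": 0,"dx": 0,"dy": 0,"dz": 0,"gripper": 1},{"rx": 0,"ry": 0,"rz": 0,"dx": 0,"dy": 0,"dz": 0,"gripper": 1},{"rx": 0,"ry": 0,"rz": 0,"dx": 0,"dy": 0,"dz": -20,"gripper": 1},{"rx": 0,"ry": 0,"rz": 0,"dx": 0,"dy": 0,"dz": -40,"gripper": 1},{"rx": 0,"ry": 0,"rz": 0,"dx": 0,"dy": 0,"dz": -50,"gripper": 1},{"rx": 0,"ry": 0,"rz": 0,"dx": 0,"dy": 0,"dz": -20,"gripper": 1},{"rx": 0,"ry": 0,"rz": 0,"dx": -20,"dy": 0,"dz": 0,"gripper": 1},{"rx": 0,"ry": 0,"rz": 0,"dx": -30,"dy": 0,"dz": 0,"gripper": 1},{"rx": 0,"ry": 0,"rz": 0,"dx": -30,"dy": 0,"dz": 0,"gripper": -1},{"rx": 0,"ry": 0,"rz": 0,"dx": 0,"dy": 0,"dz": 0,"gripper": -1},{"rx": 0,"ry": 0,"rz": 0,"dx": 0,"dy": 0,"dz": 0,"gripper": -1}])

```text
clock: 11.1
tcp_pos: [0.5712, -0.0467, 0.2208]
orientation: [-2.342, -2.092, 0.002]
contact_force: [-0.5, 0.3, -0.2]
grip_width: 0.0323
gripper_force: 0.0
```

```bash
python3 - <<'E'
from h import *
p,R,o=pose();print(p,R,o['joints'],o['contact_force'])
snap('w5');t=r.grab_frame('top');cv2.imwrite('pics/t5.png',t)
a=cv2.imread('pics/w5.png')[:360,80:560]
b=t[205:315,255:400]
o=np.zeros((600,800,3),np.uint8);o[:360,:480]=a;o[:242,480:799]=cv2.resize(b,(319,242),interpolation=cv2.INTER_CUBIC)
s=r.grab_frame('scene')[200:320,220:370];cv2.imwrite('pics/s5.png',s);o[360:600,480:780]=cv2.resize(s,(300,240),interpolation=cv2.INTER_CUBIC)
cv2.imwrite('pics/m5.png',o)
E
```

```text
[ 0.57124956 -0.04666938  0.2208317 ] [[ 1.12252151e-01  9.93678036e-01 -1.84791540e-03]
 [ 9.93679744e-01 -1.12251682e-01  3.56041412e-04]
 [ 1.46358919e-04 -1.87620252e-03 -9.99998229e-01]] [ 0.27399702  0.3347458  -0.37585498  1.77859551  0.13840979  1.05602608
 -0.26394923] [-0.4840732   0.27205066 -0.22556314]
```

View pics/m5.png

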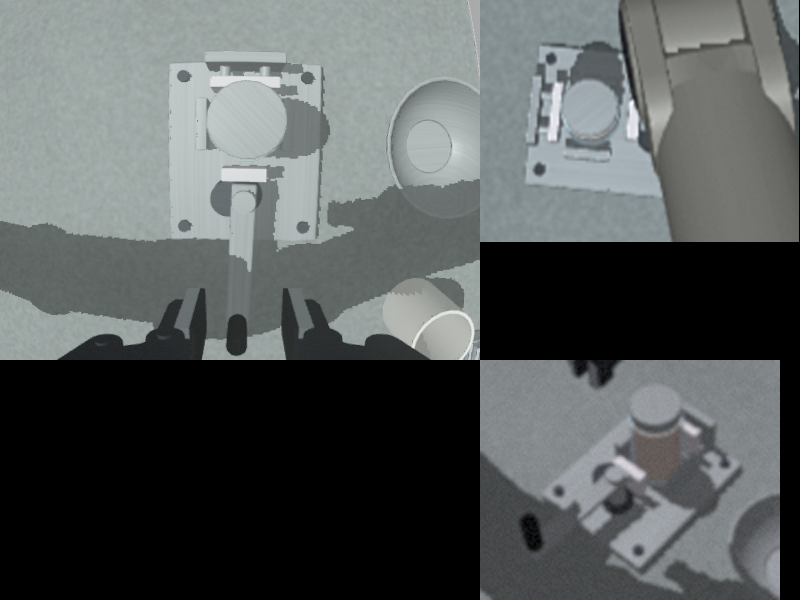

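The jar stands upright between the rails, jaw and shoe. The lid centre is near (327,119) in the full wrist image and the knob is at about (237,335) in the crop. Next I position the closed fingers on the knob's trailing side.

>>> step_arm(grip_force=30, moves=[{"rx": 0,"ry": 0,"rz": 0,"dx": -35,"dy": 12,"dz": 0,"gripper": -1},{"rx": 0,"ry": 0,"rz": 0,"dx": -35,"dy": 12,"dz": 0,"gripper": -1},{"rx": 0,"ry": 0,"rz": 0,"dx": -33,"dy": 12,"dz": 0,"gripper": -1},{"rx": 0,"ry": 0,"rz": -9.55,"dx": 0,"dy": 0,"dz": 0,"gripper": -1},{"rx": 0,"ry": 0,"rz": -9.55,"dx": 0,"dy": 0,"dz": 0,"gripper": -1},{"rx": 0,"ry": 0,"rz": -9.55,"dx": 0,"dy": 0,"dz": 0,"gripper": -1},{"rx": 0,"ry": 0,"rz": -9.55,"dx": 0,"dy": 0,"dz": 0,"gripper": -1},{"rx": 0,"ry": 0,"rz": -9.55,"dx": 0,"dy": 0,"dz": 0,"gripper": -1},{"rx": 0,"ry": 0,"rz": -9.55,"dx": 0,"dy": 0,"dz": 0,"gripper": -1},{"rx": 0,"ry": 0,"rz": -9.55,"dx": 0,"dy": 0,"dz": 0,"gripper": -1},{"rx": 0,"ry": 0,"rz": -9.55,"dx": 0,"dy": 0,"dz": 0,"gripper": -1},{"rx": 0,"ry": 0,"rz": -9.55,"dx": 0,"dy": 0,"dz": 0,"gripper": -1},{"rx": 0,"ry": 0,"rz": 0,"dx": 0,"dy": 0,"dz": 0,"gripper": -1},{"rx": 0,"ry": 0,"rz": 0,"dx": 0,"dy": 0,"dz": 0,"gripper": -1}])

```text
clock: 13.0
tcp_pos: [0.5963, -0.1523, 0.2219]
orientation: [-0.29, -3.128, -0.0]
contact_force: [0.2, -0.3, 0.6]
grip_width: 0.0003
gripper_force: 0.0
```

```bash
cat >> h.py <<'E'
psi=np.radians(-6.93);X=np.array([np.cos(psi),np.sin(psi)]);Y=np.array([-X[1],X[0]])
O=np.array([.5818,.0397]);PIV=O-.072*Y
def lev():
    p,R,o=pose();v=p[:2]-PIV;f=o['contact_force'];e=R[:2,0]
    s=np.array([v@X,v@Y])
    ang=np.degrees(np.arctan2(-s[0],-s[1]))
    te=np.degrees(np.arctan2(e@Y,-(e@X)))
    print('t',o['clock'],'pivot-rel mm',s*1e3,'rad',np.hypot(*s)*1e3,'polar',ang,'tool theta',te,'z',p[2],'F tool',(R.T@f).round(1),'w',o['grip_width'])
    return p,R,o
E
python3 - <<'E'
from h import *
print('jar stand mm',[(fish(load('w5'),(327,119),.122)-O)@A*1e3 for A in(X,Y)])
p,R,o=lev();print(o['joints'])
th=np.radians(4);er=-np.sin(th)*X-np.cos(th)*Y;et=-np.cos(th)*X+np.sin(th)*Y
T=PIV+.115*er-.045*et;print('need',R.T@np.r_[T-p[:2],.092-p[2]]*1e3)
E
```

```text
jar stand mm [np.float64(1.5469036052014693), np.float64(-4.787339892934386)]
t 13.0 pivot-rel mm [  37.5916703  -116.89310082] rad 122.78896813009074 polar -17.827279587633388 tool theta 3.679031584201324 z 0.22194345421368653 F tool [-0.3 -0.2 -0.6] w 0.0002554556060171572
[ 0.61521406  0.44642761 -0.62676581  1.66616464  0.28472112  1.12188861
  1.29588077]
need [  0.65291063  -1.03249449 129.94331408]
```

>>> step_arm(moves=[{"rx": 0,"ry": 0,"rz": 0,"dx": 0,"dy": -1,"dz": 40,"gripper": -1},{"rx": 0,"ry": 0,"rz": 0,"dx": 0,"dy": 0,"dz": 40,"gripper": -1},{"rx": 0,"ry": 0,"rz": 0,"dx": 0,"dy": 0,"dz": 30,"gripper": -1},{"rx": 0,"ry": 0,"rz": 0,"dx": 0,"dy": 0,"dz": 20,"gripper": -1},{"rx": 0,"ry": 0,"rz": 0,"dx": 0,"dy": 0,"dz": 0,"gripper": -1},{"rx": 0,"ry": 0,"rz": 0,"dx": 7,"dy": 0,"dz": 0,"gripper": -1},{"rx": 0,"ry": 0,"rz": 0,"dx": 6,"dy": 0,"dz": 0,"gripper": -1},{"rx": 0,"ry": 0,"rz": 0,"dx": 4,"dy": 0,"dz": 0,"gripper": -1},{"rx": 0,"ry": 0,"rz": 0,"dx": 2,"dy": 0,"dz": 0,"gripper": -1},{"rx": 0,"ry": 0,"rz": 0,"dx": 0,"dy": 0,"dz": 0,"gripper": -1}])

```text
clock: 14.25
tcp_pos: [0.5774, -0.1504, 0.0922]
orientation: [0.287, 3.128, -0.0]
contact_force: [1.4, 0.0, -0.0]
grip_width: 0.0001
gripper_force: 0.0
```

```bash
python3 -c "
from h import *
lev()"
```

```text
t 14.25 pivot-rel mm [  18.53719033 -117.22779754] rad 118.68438794812869 polar -8.985758152778864 tool theta 3.5406173181295437 z 0.0922188031713006 F tool [-1.4  0.3  0. ] w 9.243571497596573e-05
```

>>> step_arm(moves=[{"rx": 0,"ry": 0,"rz": 0,"dx": 2,"dy": 0,"dz": 0,"gripper": -1},{"rx": 0,"ry": 0,"rz": 0,"dx": 2,"dy": 0,"dz": 0,"gripper": -1},{"rx": 0,"ry": 0,"rz": 0,"dx": 2,"dy": 0,"dz": 0,"gripper": -1},{"rx": 0,"ry": 0,"rz": 0,"dx": 2,"dy": 0,"dz": 0,"gripper": -1}])

```text
clock: 14.75
tcp_pos: [0.5705, -0.149, 0.0923]
orientation: [0.286, 3.126, 0.0]
contact_force: [3.5, -0.3, -1.1]
grip_width: 0.0
gripper_force: 1.8
```

```bash
python3 -c "
from h import *
lev()"
```

```text
t 14.75 pivot-rel mm [  11.5432269  -116.67129274] rad 117.24093413492324 polar -5.65034239574932 tool theta 3.5367088112624834 z 0.09230869889191504 F tool [-3.5  0.3  1.1] w 3.013445055867173e-05
```

>>> step_arm(moves=[{"rx": 0,"ry": 0,"rz": 3,"dx": 6,"dy": -1,"dz": 0,"gripper": -1},{"rx": 0,"ry": 0,"rz": 3,"dx": 6,"dy": -1,"dz": 0,"gripper": -1},{"rx": 0,"ry": 0,"rz": 3,"dx": 6,"dy": -1,"dz": 0,"gripper": -1},{"rx": 0,"ry": 0,"rz": 3,"dx": 6,"dy": -1,"dz": 0,"gripper": -1},{"rx": 0,"ry": 0,"rz": 3,"dx": 6,"dy": -1,"dz": 0,"gripper": -1}])

```text
clock: 15.38
tcp_pos: [0.5402, -0.145, 0.0923]
orientation: [0.694, 3.062, 0.001]
contact_force: [3.6, 0.5, -2.5]
grip_width: 0.0003
gripper_force: 1.8
```

```bash
python3 -c "
from h import *
lev()"
```

```text
t 15.375 pivot-rel mm [ -19.02694556 -116.33706966] rad 117.88273170547504 polar 9.288497851084617 tool theta 18.628023496990817 z 0.09228499098735271 F tool [-3.1  2.   2.5] w 0.0002672299031743091
```

>>> step_arm(moves=[{"rx": 0,"ry": 0,"rz": 3,"dx": 6,"dy": -1,"dz": 0,"gripper": -1},{"rx": 0,"ry": 0,"rz": 3,"dx": 6,"dy": -1,"dz": 0,"gripper": -1},{"rx": 0,"ry": 0,"rz": 3,"dx": 6,"dy": -1,"dz": 0,"gripper": -1},{"rx": 0,"ry": 0,"rz": 3,"dx": 6,"dy": -1,"dz": 0,"gripper": -1},{"rx": 0,"ry": 0,"rz": 3,"dx": 6,"dy": -1,"dz": 0,"gripper": -1},{"rx": 0,"ry": 0,"rz": 3,"dx": 6,"dy": -1,"dz": 0,"gripper": -1},{"rx": 0,"ry": 0,"rz": 3,"dx": 6,"dy": -1,"dz": 0,"gripper": -1},{"rx": 0,"ry": 0,"rz": 3,"dx": 6,"dy": -1,"dz": 0,"gripper": -1},{"rx": 0,"ry": 0,"rz": 3,"dx": 6,"dy": -1,"dz": 0,"gripper": -1},{"rx": 0,"ry": 0,"rz": 3,"dx": 6,"dy": -1,"dz": 0,"gripper": -1}])

```text
clock: 16.62
tcp_pos: [0.488, -0.1159, 0.0925]
orientation: [1.464, 2.777, 0.001]
contact_force: [3.8, -2.0, -1.2]
grip_width: -0.0
gripper_force: 1.8
```

```bash
python3 -c "
from h import *
lev()"
```

```text
t 16.625 pivot-rel mm [-74.32161663 -93.74115591] rad 119.62903915699974 polar 38.4087425616118 tool theta 48.65450653023795 z 0.09246808912820703 F tool [-3.8  2.   1.2] w -1.758721506755361e-05
```

>>> step_arm(moves=[{"rx": 0,"ry": 0,"rz": 3,"dx": 6,"dy": -0.7,"dz": 0,"gripper": -1},{"rx": 0,"ry": 0,"rz": 3,"dx": 6,"dy": -0.7,"dz": 0,"gripper": -1},{"rx": 0,"ry": 0,"rz": 3,"dx": 6,"dy": -0.7,"dz": 0,"gripper": -1},{"rx": 0,"ry": 0,"rz": 3,"dx": 6,"dy": -0.7,"dz": 0,"gripper": -1},{"rx": 0,"ry": 0,"rz": 3,"dx": 6,"dy": -0.7,"dz": 0,"gripper": -1},{"rx": 0,"ry": 0,"rz": 3,"dx": 6,"dy": -0.7,"dz": 0,"gripper": -1},{"rx": 0,"ry": 0,"rz": 3,"dx": 6,"dy": -0.7,"dz": 0,"gripper": -1},{"rx": 0,"ry": 0,"rz": 3,"dx": 6,"dy": -0.7,"dz": 0,"gripper": -1}])

```text
clock: 17.62
tcp_pos: [0.4617, -0.0755, 0.0921]
orientation: [-2.012, -2.413, 0.003]
contact_force: [0.2, -4.2, 1.5]
grip_width: 0.0002
gripper_force: 2.1
```

```bash
python3 -c "
from h import *
lev()"
```

```text
t 17.625 pivot-rel mm [-105.32849889  -56.85461102] rad 119.6935231026124 polar 61.64054795009284 tool theta 72.70061443344493 z 0.09207356183272086 F tool [-4.2 -0.6 -1.5] w 0.00018219563941682535
```

>>> step_arm(moves=[{"rx": 0,"ry": 0,"rz": 2,"dx": 4,"dy": -0.5,"dz": 0,"gripper": -1},{"rx": 0,"ry": 0,"rz": 2,"dx": 4,"dy": -0.5,"dz": 0,"gripper": -1},{"rx": 0,"ry": 0,"rz": 2,"dx": 4,"dy": -0.5,"dz": 0,"gripper": -1},{"rx": 0,"ry": 0,"rz": 2,"dx": 4,"dy": -0.5,"dz": 0,"gripper": -1}])

```text
clock: 18.12
tcp_pos: [0.4569, -0.0603, 0.0919]
orientation: [-2.174, -2.267, 0.005]
contact_force: [-1.8, -4.7, 2.5]
grip_width: 0.0001
gripper_force: 2.5
```

```bash
python3 -c "
from h import *
lev()"
```

```text
t 18.125 pivot-rel mm [-111.91726657  -42.29961837] rad 119.6441902884899 polar 69.29569616967406 tool theta 80.67808533858928 z 0.09187726726122256 F tool [-4.6 -2.  -2.5] w 7.822543166966685e-05
```

>>> step_arm(moves=[{"rx": 0,"ry": 0,"rz": 0.5,"dx": 1,"dy": -0.1,"dz": 0,"gripper": -1},{"rx": 0,"ry": 0,"rz": 0.5,"dx": 1,"dy": -0.1,"dz": 0,"gripper": -1},{"rx": 0,"ry": 0,"rz": 0.5,"dx": 1,"dy": -0.1,"dz": 0,"gripper": -1},{"rx": 0,"ry": 0,"rz": 0.5,"dx": 1,"dy": -0.1,"dz": 0,"gripper": -1},{"rx": 0,"ry": 0,"rz": 0.5,"dx": 1,"dy": -0.1,"dz": 0,"gripper": -1}])

```text
clock: 18.75
tcp_pos: [0.4562, -0.0551, 0.0917]
orientation: [-2.221, -2.22, 0.005]
contact_force: [-2.4, -4.9, 2.0]
grip_width: -0.0003
gripper_force: 2.5
```

```bash
python3 -c "
from h import *
lev()"
```

```text
t 18.75 pivot-rel mm [-113.21263698  -37.29957751] rad 119.1988240451526 polar 71.76476831235728 tool theta 83.0961267452383 z 0.09174159688357371 F tool [-4.9 -2.4 -2. ] w -0.00026760441406311247
```

>>> step_arm(moves=[{"rx": 0,"ry": 0,"rz": 0.5,"dx": 1,"dy": -0.1,"dz": 0,"gripper": -1},{"rx": 0,"ry": 0,"rz": 0.5,"dx": 1,"dy": -0.1,"dz": 0,"gripper": -1},{"rx": 0,"ry": 0,"rz": 0.5,"dx": 1,"dy": -0.1,"dz": 0,"gripper": -1}])

```text
clock: 19.12
tcp_pos: [0.4557, -0.0522, 0.0917]
orientation: [-2.25, -2.191, 0.006]
contact_force: [-3.1, -4.2, 2.4]
grip_width: -0.0001
gripper_force: 2.6
```

>>> step_arm(moves=[{"rx": 0,"ry": 0,"rz": 0.5,"dx": 1,"dy": -0.1,"dz": 0,"gripper": -1},{"rx": 0,"ry": 0,"rz": 0.5,"dx": 1,"dy": -0.1,"dz": 0,"gripper": -1},{"rx": 0,"ry": 0,"rz": 0.5,"dx": 1,"dy": -0.1,"dz": 0,"gripper": -1}])

```text
clock: 19.5
tcp_pos: [0.4554, -0.0492, 0.0916]
orientation: [-2.278, -2.161, 0.006]
contact_force: [-3.8, -4.7, 1.8]
grip_width: -0.0001
gripper_force: 2.6
```

>>> step_arm(moves=[{"rx": 0,"ry": 0,"rz": 0.5,"dx": 1,"dy": -0.3,"dz": 0,"gripper": -1},{"rx": 0,"ry": 0,"rz": 0.5,"dx": 1,"dy": -0.3,"dz": 0,"gripper": -1}])

```text
clock: 19.75
tcp_pos: [0.455, -0.0471, 0.0916]
orientation: [-2.297, -2.141, 0.006]
contact_force: [-2.9, -4.9, 1.1]
grip_width: -0.0002
gripper_force: 2.6
```

>>> step_arm(moves=[{"rx": 0,"ry": 0,"rz": 0.5,"dx": 1,"dy": -0.3,"dz": 0,"gripper": -1},{"rx": 0,"ry": 0,"rz": 0.5,"dx": 1,"dy": -0.3,"dz": 0,"gripper": -1}])

```text
clock: 20.0
tcp_pos: [0.4547, -0.0451, 0.0916]
orientation: [-2.316, -2.121, 0.006]
contact_force: [-1.6, -5.0, 1.0]
grip_width: -0.0
gripper_force: 2.6
```

```bash
python3 -c "
from h import *
lev()"
```

```text
t 20.0 pivot-rel mm [-115.97943499  -27.48351662] rad 119.19132948941213 polar 76.66859117290136 tool theta 88.09483655593797 z 0.09163713476298257 F tool [-5.1 -1.1 -1. ] w -2.679369275327143e-05
```

>>> step_arm(moves=[{"rx": 0,"ry": 0,"rz": 0.5,"dx": 1,"dy": -0.2,"dz": 0,"gripper": -1},{"rx": 0,"ry": 0,"rz": 0.5,"dx": 1,"dy": -0.2,"dz": 0,"gripper": -1}])

```text
clock: 20.25
tcp_pos: [0.4544, -0.0431, 0.0916]
orientation: [-2.334, -2.101, 0.006]
contact_force: [-1.8, -4.6, 1.5]
grip_width: -0.0002
gripper_force: 2.6
```

>>> step_arm(moves=[{"rx": 0,"ry": 0,"rz": 0.5,"dx": 1,"dy": -0.2,"dz": 0,"gripper": -1},{"rx": 0,"ry": 0,"rz": 0.5,"dx": 1,"dy": -0.2,"dz": 0,"gripper": -1}])

```text
clock: 20.5
tcp_pos: [0.4542, -0.041, 0.0916]
orientation: [-2.353, -2.08, 0.006]
contact_force: [-3.1, -4.9, 2.9]
grip_width: -0.0003
gripper_force: 2.6
```

>>> step_arm(moves=[{"rx": 0,"ry": 0,"rz": 0.5,"dx": 1,"dy": -0.2,"dz": 0,"gripper": -1},{"rx": 0,"ry": 0,"rz": 0.5,"dx": 1,"dy": -0.2,"dz": 0,"gripper": -1}])

```text
clock: 20.75
tcp_pos: [0.4541, -0.039, 0.0916]
orientation: [-2.371, -2.06, 0.006]
contact_force: [-1.9, -3.7, 1.6]
grip_width: 0.0001
gripper_force: 2.6
```

>>> step_arm(moves=[{"rx": 0,"ry": 0,"rz": 0.5,"dx": 1,"dy": -0.2,"dz": 0,"gripper": -1},{"rx": 0,"ry": 0,"rz": 0.5,"dx": 1,"dy": -0.2,"dz": 0,"gripper": -1}])

```text
clock: 21.0
tcp_pos: [0.4539, -0.0369, 0.0916]
orientation: [-2.389, -2.039, 0.006]
contact_force: [-2.3, -4.9, 1.8]
grip_width: 0.0002
gripper_force: 2.6
```

>>> step_arm(moves=[{"rx": 0,"ry": 0,"rz": 0.5,"dx": 1,"dy": -0.2,"dz": 0,"gripper": -1},{"rx": 0,"ry": 0,"rz": 0.5,"dx": 1,"dy": -0.2,"dz": 0,"gripper": -1}])

```text
clock: 21.25
tcp_pos: [0.4537, -0.0359, 0.0916]
orientation: [-2.407, -2.018, 0.008]
contact_force: [-2.3, -9.0, 2.3]
grip_width: -0.0002
gripper_force: 4.7
```

```bash
python3 -c "
from h import *
lev()"
```

```text
t 21.25 pivot-rel mm [-118.05951509  -18.46704187] rad 119.4951075902712 polar 81.10975122099345 tool theta 93.12968713802393 z 0.09160628896209785 F tool [-9.3 -0.7 -2.3] w -0.0001604215684592472
```

The force climbs here, so this is the end stop. Now I lean on it gently.

>>> step_arm(moves=[{"rx": 0,"ry": 0,"rz": 0,"dx": 0.6,"dy": 0,"dz": 0,"gripper": -1},{"rx": 0,"ry": 0,"rz": 0,"dx": 0,"dy": 0,"dz": 0,"gripper": -1}])

```text
clock: 21.5
tcp_pos: [0.4537, -0.0358, 0.0916]
orientation: [-2.408, -2.018, 0.008]
contact_force: [-3.3, -9.4, 3.1]
grip_width: -0.0
gripper_force: 4.8
```

>>> step_arm(moves=[{"rx": 0,"ry": 0,"rz": 0,"dx": 1,"dy": 0,"dz": 0,"gripper": -1},{"rx": 0,"ry": 0,"rz": 0,"dx": 0,"dy": 0,"dz": 0,"gripper": -1}])

```text
clock: 21.75
tcp_pos: [0.4537, -0.0356, 0.0916]
orientation: [2.408, 2.017, -0.009]
contact_force: [-3.3, -11.2, 1.6]
grip_width: 0.0002
gripper_force: 5.8
```

>>> step_arm(moves=[{"rx": 0,"ry": 0,"rz": 0,"dx": 1,"dy": 0,"dz": 0,"gripper": -1},{"rx": 0,"ry": 0,"rz": 0,"dx": 0.6,"dy": 0,"dz": 0,"gripper": -1},{"rx": 0,"ry": 0,"rz": 0,"dx": 0,"dy": 0,"dz": 0,"gripper": -1}])

```text
clock: 22.12
tcp_pos: [0.4537, -0.0352, 0.0915]
orientation: [2.409, 2.016, -0.011]
contact_force: [-4.2, -14.4, 3.4]
grip_width: 0.0002
gripper_force: 7.5
```

>>> step_arm(moves=[{"rx": 0,"ry": 0,"rz": 0,"dx": 0.3,"dy": 0,"dz": 0,"gripper": -1},{"rx": 0,"ry": 0,"rz": 0,"dx": 0,"dy": 0,"dz": 0,"gripper": -1},{"rx": 0,"ry": 0,"rz": 0,"dx": 0,"dy": 0,"dz": 0,"gripper": -1},{"rx": 0,"ry": 0,"rz": 0,"dx": 0,"dy": 0,"dz": 0,"gripper": -1},{"rx": 0,"ry": 0,"rz": 0,"dx": 0,"dy": 0,"dz": 0,"gripper": -1},{"rx": 0,"ry": 0,"rz": 0,"dx": 0,"dy": 0,"dz": 0,"gripper": -1}])

```text
clock: 22.88
tcp_pos: [0.4537, -0.0351, 0.0916]
orientation: [2.409, 2.015, -0.012]
contact_force: [-4.2, -15.6, 3.4]
grip_width: -0.0002
gripper_force: 7.8
```

>>> step_arm(moves=[{"rx": 0,"ry": 0,"rz": 0,"dx": -4,"dy": 0,"dz": 0,"gripper": -1},{"rx": 0,"ry": 0,"rz": 0,"dx": -8,"dy": 0,"dz": 0,"gripper": -1},{"rx": 0,"ry": 0,"rz": 0,"dx": -20,"dy": 0,"dz": 0,"gripper": -1},{"rx": 0,"ry": 0,"rz": 0,"dx": -10,"dy": 0,"dz": -30,"gripper": -1},{"rx": 0,"ry": 0,"rz": 0,"dx": 0,"dy": 0,"dz": -50,"gripper": -1},{"rx": 0,"ry": 0,"rz": 0,"dx": 0,"dy": 0,"dz": -50,"gripper": -1},{"rx": 0,"ry": 0,"rz": 0,"dx": 0,"dy": 0,"dz": 0,"gripper": -1},{"rx": 0,"ry": 0,"rz": 0,"dx": 0,"dy": 0,"dz": 0,"gripper": -1}])

```text
clock: 23.88
tcp_pos: [0.4487, -0.0712, 0.2216]
orientation: [-2.405, -2.021, 0.0]
contact_force: [-0.2, -0.0, 0.0]
grip_width: 0.0001
gripper_force: 0.0
```

```bash
python3 - <<'E'
from h import *
lev()
snap('w6');a=cv2.imread('pics/w6.png');t=r.grab_frame('top')[205:315,255:400]
o=np.zeros((480,800,3),np.uint8);o[:360,:480]=cv2.resize(a,(480,360));o[:242,481:]=cv2.resize(t,(319,242));cv2.imwrite('pics/m6.png',o)
E
```

```text
t 23.875 pivot-rel mm [-118.75777048  -54.11256265] rad 130.50508605593873 polar 65.50338433696466 tool theta 93.00237200387043 z 0.22162100533179652 F tool [-0.  -0.2 -0. ] w 7.034854934728818e-05
```

View pics/m6.png

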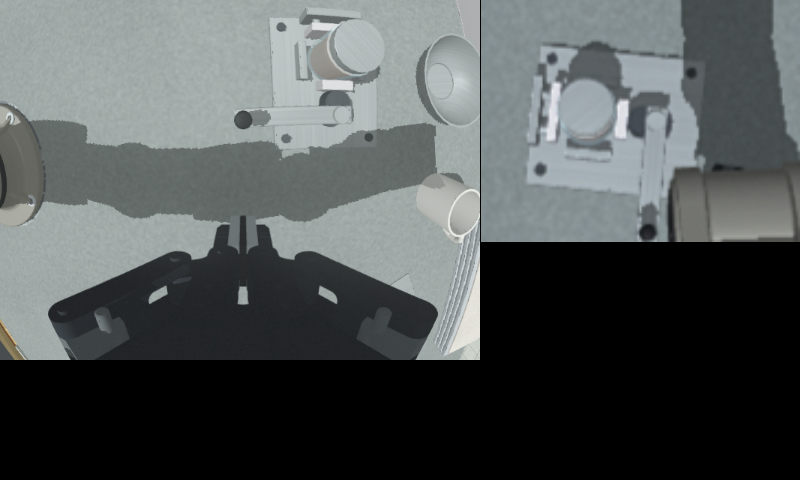

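The lever lies at its end stop, with the knob at (243,119) in the left view. The shoe and jaw both bear on the upright jar at (357,47), and the arm is clear of everything.

```bash
python3 -c "
from bench import r
print(r.hand_in())"
```

```text
the job is handed in; nothing more can be done
None
```

The jar is clamped upright in the stand and the lever was leant on at its end stop with about 15–17 N, then left there; the job is handed in at about 24 s, and no verdict came back.

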